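# Load a pile of finished plates into a lipped transport tray and lock it

### The job

Pick up the pile of three brushed plates all together and put it in the blue tray: tuck one end under the yellow lip with the pile tilted, then lower the other end until every plate lies flat on the floor of the tray. Then swing the orange-pinned catch fully over the pile and let go; leave the other things on the bench where they are.

Things in the scene. Friction and masses are not known exactly. Their poses are not given: they have to be found in the camera images.
- plate_low: lowest of three identical grey brushed-aluminium plates lying squarely on one another as a pile, each 96 x 56 x 10 mm (x, y, z), 145 g nominal; origin at the centre of the underside, x along the 96 mm length, z up. The whole pile is 96 x 56 x 30 mm and can be gripped across its 56 mm width, with the fingertips close to the bench so that all three plates are held
- plate_mid: middle plate of the pile, same size and axes; origin at the centre of its underside, 10 mm over that of plate_low
- plate_top: top plate of the pile, same size and axes; origin 20 mm over that of plate_low
- tray: blue steel tray fixed to the bench, base 116 x 76 x 6 mm; origin at the centre of its underside, z up, x along its length towards the end with the yellow lip. Space inside: 101 mm along x (-50.5 to +50.5) by 60 mm along y (-30 to +30), on a floor 6 mm above the bench
- well (a point): centre of the tray's inner floor, painted grey, 6 mm above the bench. Side walls stand only at the four corners (x beyond 36 mm either way): 14 mm high above the floor, then flared outwards to about 20 mm; between them each side is open for 73 mm, for the fingers
- lip (a point): middle of the lower inner edge of the yellow lip, at x = 42.5 mm in the tray frame, 42 mm above the bench (36 above the tray's floor). The lip is 4 mm thick and overhangs inwards 8 mm from a full-width wall with its inside face at x = 50.5 mm. From lip to sill is shorter than the plates, so the pile only goes in tilted, lip end low
- sill (a point): middle of the low sill at the tray's other end, inside face at x = -50.5 mm: 6 mm high above the floor, with an edge flared outwards to about 12 mm
- pivot (a point): vertical axis of the swivel catch, at x = -42, y = -46 mm in the tray frame, at the underside of the arm, 40 mm above the bench
- catch (a joint): swivel catch, rad, 0 to 2.356 (hard stop), clockwise from above. Starts at 0.1 to 0.7, clear of the tray; at 2.356 its arm (12 mm wide, 40 to 45 mm above the bench) points along the tray's +y, over the pile's sill end, 4 mm above it. From the pivot the arm points at 225 degrees minus the angle, counted from tray +x to +y. Stays where left; 1 N at the pin moves it
- pin (a point): centre of the top of the catch's orange upright pin, 13 mm diameter, 24 mm tall, standing on the arm 46 mm from the pivot axis; its top is 69 mm and its foot 45 mm above the bench
- drum: bystander: red-brown sanding drum, 90 mm diameter, 70 mm tall, standing; origin at the centre of its underside
- disc: bystander: grey grinding disc with a black hub, 116 mm diameter, 14 mm thick, lying flat; origin at the centre of its underside
- brush: bystander: hand brush lying on the bench; origin under its middle
There are look-alikes about, which are no part of the job. Leave any green, purple or red look-alike of the plate_top alone.

How it is judged:
On the way, in this order (a step that is already met when the one before it is completed fails the run):
1. all three plates are in the air together (height (world z) of each of plate_low, plate_mid, plate_top above 0.04 m), for 0.2 s.
2. all three plates lie flat inside the tray under the lip, catch still open (x of plate_low in the frame of tray between -0.0045 and 0.0045 m and y of plate_low in the frame of tray between -0.0045 and 0.0045 m and z of each of plate_low, plate_mid, plate_top in the frame of tray below 0.0285 m and angle between each of plate_low, plate_mid, plate_top's own z axis and vertical below 0.04 rad and angle between the x axis of each of plate_low, plate_mid, plate_top and the x axis of tray, either way round below 0.1 rad and x of plate_mid in the frame of tray between -0.0045 and 0.0045 m and y of plate_mid in the frame of tray between -0.0045 and 0.0045 m and x of plate_top in the frame of tray between -0.0045 and 0.0045 m and y of plate_top in the frame of tray between -0.0045 and 0.0045 m and value of joint catch below 1.2 rad), for 0.2 s.
3. the catch is swung over the pile (x of plate_low in the frame of tray between -0.0045 and 0.0045 m and y of plate_low in the frame of tray between -0.0045 and 0.0045 m and z of each of plate_low, plate_mid, plate_top in the frame of tray below 0.0285 m and angle between each of plate_low, plate_mid, plate_top's own z axis and vertical below 0.04 rad and angle between the x axis of each of plate_low, plate_mid, plate_top and the x axis of tray, either way round below 0.1 rad and x of plate_mid in the frame of tray between -0.0045 and 0.0045 m and y of plate_mid in the frame of tray between -0.0045 and 0.0045 m and x of plate_top in the frame of tray between -0.0045 and 0.0045 m and y of plate_top in the frame of tray between -0.0045 and 0.0045 m and value of joint catch above 2.15 rad), for 0.2 s.
At the end, for the whole second after the job is handed in: All three plates lie at rest inside the tray as a pile: each flat within 0.04 rad, along the tray within 0.1 rad, centred within 4.5 mm of the tray's middle along and across, underside of the highest no more than 28.5 mm above the bench; the catch is turned over the pile to at least 2.15 rad (all of step 3 and linear speed of each of plate_low, plate_mid, plate_top below 0.02 m/s); the robot touches nothing.
It fails at once if the drum is pushed away (more than 40 mm) (distance of drum from where it was at the start of the episode above 0.04 m).
It fails at once if the disc is pushed away (more than 40 mm) (distance of disc from where it was at the start of the episode above 0.04 m).
It fails at once if the brush is pushed away (more than 40 mm) (distance of brush from where it was at the start of the episode above 0.04 m).
It also fails if it takes over 61 s, if anything falls off the work surface, if the arm or the gripper's body presses on something with over 40 N, if the wrist force passes 120 N, or if a joint passes its speed limit or range.

### The arm

A 6-joint arm with a two-finger parallel gripper is mounted at the origin on the work surface. World frame = base frame: x ahead of the robot, y to its left, z up, the work surface at z = 0. Lengths are in m, angles in rad, forces in N, time in s.
With the tool pointing down it reaches from about 0.3 to 0.825 m from the base axis. Payload 5.4 kg.
Tool frame: the origin (TCP) lies at the very end of the fingers, on their centre line; the grasp point (between the pads) lies 19 mm behind it; z points along the fingers, x is the direction in which the jaws open and shut, and the axes are right-handed (so a half turn about z gives the same grasp; the last joint's range is limited). The gripper opens to 92 mm and grips with 3 to 60 N. Pads are 20 mm wide; open, the fingers measure 128 mm over their backs; the gripper's body (75 mm by 189 mm) begins 69 mm behind the grasp point.
Start: joints at [-1.463, 0.158, 1.597, -0, 1.386, -0.21], TCP at [0.18, -0.546, 0.215] pointing down, gripper open.
Joint ranges: [-2.91, 2.91], [-0.94, 2.29], [0.18, 2.7], [-1.29, 4.43], [0.17, 2.64], [-3, 3]. Speed limits (rad/s): [2.57, 2.57, 3.14, 3.14, 3.14, 3.14].

### API

Orientations are given as a rotation vector (axis times angle).
In Python, from workcell import bot gives the robot as it stands. Calls block until the motion is done:
- bot.goto(position, orientation): joint-space move of the TCP to a pose.
- bot.line_to(position, rot=None, max_speed=0.15): straight line of the TCP; rot=None keeps the orientation; max_speed is the mean speed in m/s.
- bot.set_joints(angles): joint-space move.
- bot.set_gripper(opening, newtons=None): opening from 0.0 (shut) to 1.0 (fully open); newtons is the grip in N (None keeps the last); returns when the fingers have stopped.
- bot.hold(seconds).
- bot.inverse_kinematics(position, orientation): joint angles nearest the present ones, or None.
- bot.read_camera(name): name is "scene" or "side" or "wrist"; returns a dict with "pixels" (400x640x3 uint8, blue, green, red), "fx", "fy", "cx", "cy" (pixels), "k1" (the pictures are not rectified: a ray, as slopes to the right and down, at radius r is drawn at 1 + k1 r^2 times it, then the intrinsics apply), "R" (3x3) and "t" (3): a world point X has camera coordinates R X + t. Camera axes: x right, y down, z forward; pixel columns grow to the right and rows downward; lengths in m; the calibration is good to about 2 mm. A picture is of the moment at which its call begins. There is no depth.
A pose or a line that the arm cannot do raises bot.MotionError and nothing moves.
- bot.job_done(): hands the job in, once; it reports no verdict.
Readings, each from a call of its own:
- bot.current_clock(): time.
- bot.current_joints(): joint angles.
- bot.current_joint_vel(): joint speeds.
- bot.current_effort(): joint torques, N m.
- bot.current_ee_pos(): TCP position.
- bot.current_tool_rot(): TCP orientation.
- bot.current_contact_force(): force on the tool from outside, world axes, zero at the start.
- bot.current_ft_torque(): the same for the moment, N m.
- bot.current_opening(): opening from 0.0 (shut) to 1.0 (fully open).
Only numpy, scipy, OpenCV 4.12 (cv2) and the standard library are available. Lean on these libraries where they do the work, as an engineer would, in place of code of your own. Each camera call takes 0.05 s, during which the arm holds its last target.

## Working session

There is one attempt and no reset: what is moved stays moved. The work goes in short steps, each a Python script; the robot and the scene stay as the last script left them, time stands still between calls to the robot, and variables do not carry over. Pictures are saved under pics/ and viewed, and the job is handed in when it is done.

```bash
ls; mkdir -p pics; python3 - <<'E'
from workcell import bot
import cv2,pickle
for n in ("scene","side","wrist"):
    d=bot.read_camera(n); cv2.imwrite(f"pics/{n}0.png",d["pixels"]); pickle.dump(d,open(f"pics/{n}0.pkl","wb"))
    print(n,d["fx"],d["cx"],d["cy"],d["k1"],-d["R"].T@d["t"],d["R"][2])
print(bot.current_clock(),bot.current_tool_rot())
E
```

```text
pics
scene 418.6432567421849 320.4403318935732 199.12704179696965 -0.056515198042692026 [1.12315721 0.45669562 0.57197874] [-0.61570564 -0.51586743 -0.5956403 ]
side 392.46892804756743 319.22165108757264 202.80478631775316 -0.03991222404679916 [0.20306663 0.53257776 0.58296642] [ 0.49218156 -0.62332698 -0.6076354 ]
wrist 298.91821564673944 318.4041956138352 195.72640394022451 -0.041386496422913775 [ 0.24594208 -0.52514403  0.38370327] [-0.23777907 -0.07687676 -0.96827221]
0.15 [-2.54402117e+00  1.84136703e+00  1.52841641e-03]
```

View pics/scene0.png

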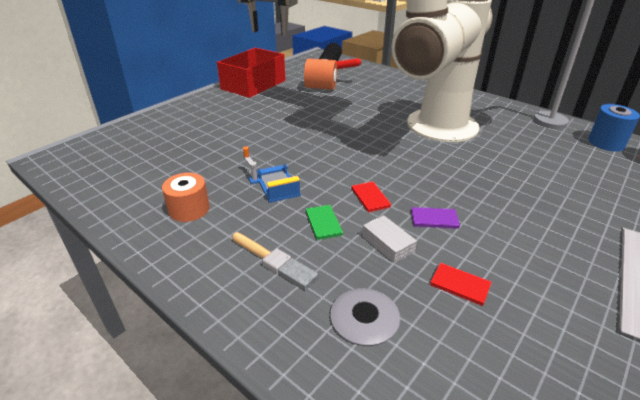

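View pics/side0.png

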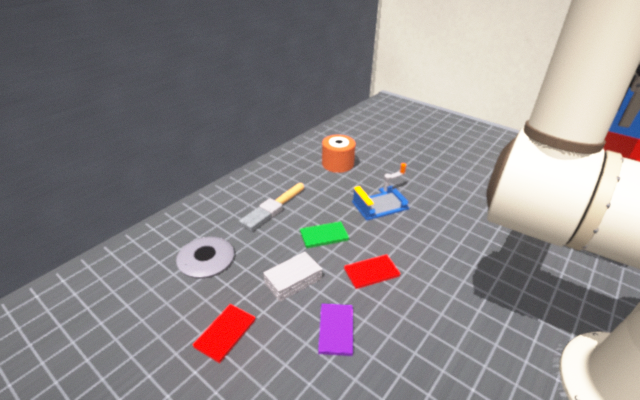

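View pics/wrist0.png

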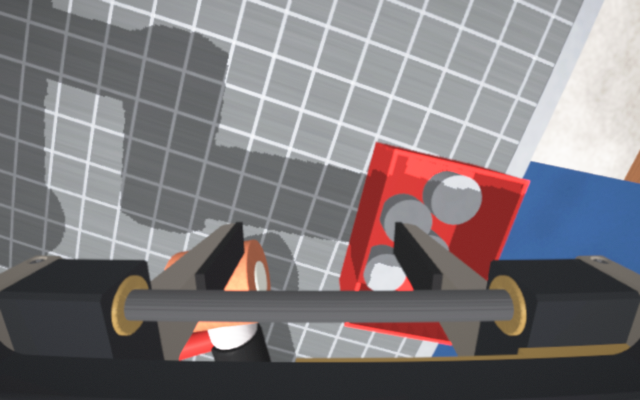

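The grey pile is at scene (390,238) and side (293,273). Things that could be taken for it are green at scene (324,221), red at (371,195) and (461,283), and purple at (435,217). The three-layer grey one matches the description. The tray is at scene (279,183) and side (381,203), with its pin at scene (246,152) and side (404,168).

```bash
python3 - <<'E'
import cv2
s=cv2.imread("pics/scene0.png"); d=cv2.imread("pics/side0.png")
def crop(im,x,y,w,h,f,n):
    cv2.imwrite(n,cv2.resize(im[y:y+h,x:x+w],None,fx=f,fy=f,interpolation=cv2.INTER_CUBIC))
crop(s,355,205,70,65,9,"pics/c1.png")
crop(d,255,245,80,60,9,"pics/c2.png")
crop(s,235,140,75,65,9,"pics/c3.png")
crop(d,345,155,75,70,8,"pics/c4.png")
E
```

```text
(no output)
```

View pics/c1.png

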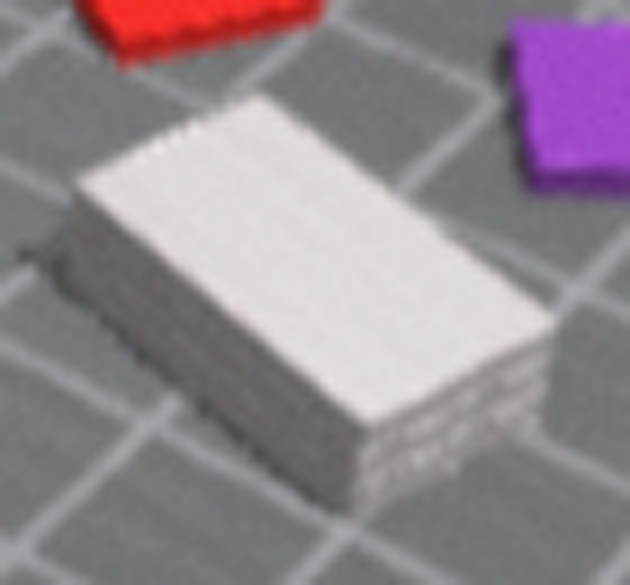

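View pics/c2.png

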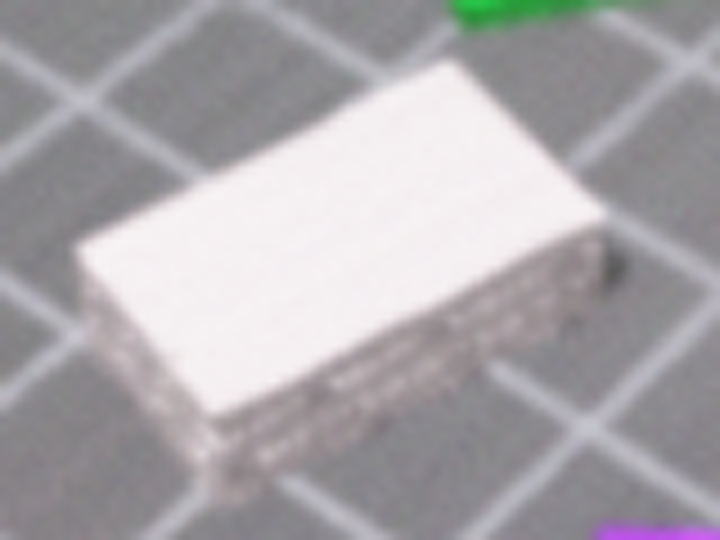

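View pics/c3.png

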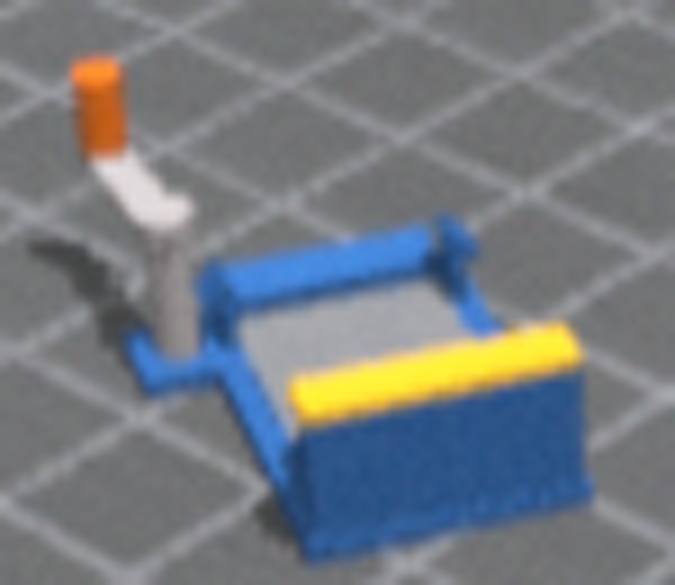

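View pics/c4.png

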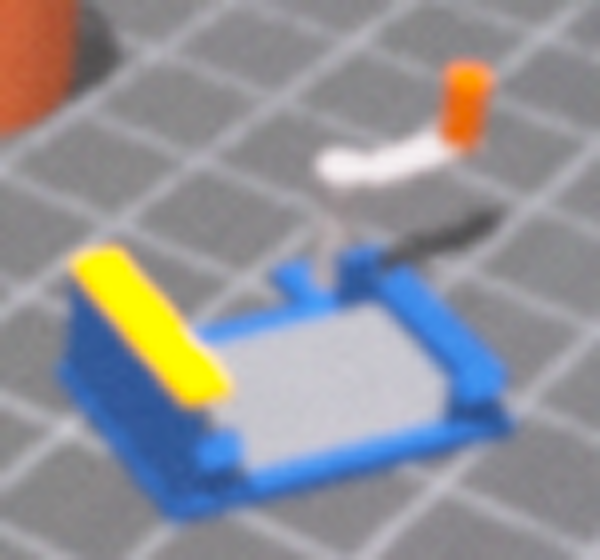

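```bash
cat > h.py <<'E'
import numpy as np, cv2, pickle
from scipy.optimize import least_squares
from scipy.spatial.transform import Rotation as Ro
def proj(d,P):
    X=np.atleast_2d(P)@d["R"].T+d["t"]; s=X[:,:2]/X[:,2:]
    s=s*(1+d["k1"]*(s**2).sum(1,keepdims=True))
    return s*[d["fx"],d["fy"]]+[d["cx"],d["cy"]]
def ray(d,uv):
    s0=(np.asarray(uv,float)-[d["cx"],d["cy"]])/[d["fx"],d["fy"]]; s=s0.copy()
    for _ in range(20): s=s0/(1+d["k1"]*(s@s))
    v=d["R"].T@np.r_[s,1]; return -d["R"].T@d["t"],v
def atz(d,uv,z):
    c,v=ray(d,uv); return c+v*(z-c[2])/v[2]
def unc(p,f,x0,y0): return [(p[0]+.5)/f-.5+x0,(p[1]+.5)/f-.5+y0]
def load(n): return pickle.load(open(f"pics/{n}.pkl","rb"))
def fit(obs,x0):
    # obs list of (cam, uv, local xyz)
    def w(p,L): 
        c,s=np.cos(p[2]),np.sin(p[2]); return np.array([p[0]+c*L[0]-s*L[1],p[1]+s*L[0]+c*L[1],L[2]])
    f=lambda p: np.concatenate([(proj(d,w(p,L))[0]-uv) for d,uv,L in obs])
    r=least_squares(f,x0,loss="soft_l1"); return r.x, f(r.x).reshape(-1,2)
E
python3 - <<'E'
from h import *
S,D=load("scene0"),load("side0")
p1=[unc(p,9,355,205) for p in [(78,183),(258,93),(555,322),(368,425)]]
p2=[unc(p,9,255,245) for p in [(78,248),(452,60),(605,215),(212,415)]]
for d,pp in((S,p1),(D,p2)):
    W=np.array([atz(d,u,.03) for u in pp]); print(W[:,:2].round(4).tolist(),W.mean(0).round(4), np.linalg.norm(W-np.roll(W,1,0),axis=1).round(4))
T=lambda p:unc(p,9,235,140); U=lambda p:unc(p,8,345,155)
obs=[(S,T((310,560)),(.058,-.038,0)),(S,T((592,500)),(.058,.038,0)),(S,T((170,212)),(-.042,-.046,.045)),
(D,U((178,518)),(.058,.038,0)),(D,U((62,370)),(.058,-.038,0)),(D,U((512,428)),(-.058,.038,0)),(D,U((333,165)),(-.042,-.046,.045))]
for o in obs: print(o[2],atz(o[0],o[1],o[2][2]).round(4))
c=atz(S,T((310,560)),0);e=atz(S,T((592,500)),0);yaw=np.arctan2(*(e-c)[1::-1])-np.pi/2
x,r=fit(obs,[c[0],c[1],yaw]);print(x.round(4),r.round(2))
for d,u in((S,T((98,70))),(D,U((468,72)))): print("pin",atz(d,u,.069).round(4))
pw=np.mean([atz(S,T((98,70)),.069),atz(D,U((468,72)),.069)],0)[:2]
Rz=np.array([[np.cos(x[2]),np.sin(x[2])],[-np.sin(x[2]),np.cos(x[2])]])
l=Rz@(pw-x[:2])-[-.042,-.046];print(np.linalg.norm(l),np.degrees(225-0)-0 if 0 else np.radians(225)-np.arctan2(l[1],l[0])%(2*np.pi))
E
```

```text
[[0.5739, 0.1088], [0.5209, 0.1219], [0.5457, 0.2139], [0.5987, 0.2]] [0.5598 0.1612 0.03  ] [0.0945 0.0546 0.0953 0.0548]
[[0.5965, 0.2001], [0.573, 0.1076], [0.5178, 0.1221], [0.5442, 0.2145]] [0.5579 0.1611 0.03  ] [0.0543 0.0955 0.057  0.096 ]
(0.058, -0.038, 0) [ 0.6153 -0.1215  0.    ]
(0.058, 0.038, 0) [ 0.5501 -0.0844  0.    ]
(-0.042, -0.046, 0.045) [ 0.5712 -0.2153  0.045 ]
(0.058, 0.038, 0) [ 0.5509 -0.0877  0.    ]
(0.058, -0.038, 0) [ 0.6179 -0.1244  0.    ]
(-0.058, 0.038, 0) [ 0.4967 -0.1887  0.    ]
(-0.042, -0.046, 0.045) [ 0.5823 -0.2156  0.045 ]
[ 0.5562 -0.1547  1.0859] [[-0.38  0.4 ]
 [-0.26 -0.29]
 [-1.32  1.32]
 [-0.03  0.67]
 [-0.42  0.79]
 [ 0.33  0.27]
 [ 1.22  1.1 ]]
pin [ 0.5593 -0.2537  0.069 ]
pin [ 0.5607 -0.2555  0.069 ]
0.04480767824957779 0.6987586222278175
```

```bash
cat >> h.py <<'E'
def toolrot(yaw, tilt=0.0, flip=False):
    """object yaw; tool x along object y (or -y if flip), tool z down; tilt nose(+x obj) low."""
    o=np.array([np.cos(yaw),np.sin(yaw),0]);l=np.array([-np.sin(yaw),np.cos(yaw),0]);k=np.array([0,0,1.])
    n=np.cos(tilt)*k+np.sin(tilt)*o
    x=-l if flip else l
    z=-n; y=np.cross(z,x)
    return Ro.from_matrix(np.c_[x,y,z])
E
python3 - <<'E'
from h import *
from workcell import bot
for nm,p,yaw in(("pile",[.559,.161],1.307),("tray",[.5565,-.155],1.086),):
  for fl in(False,True):
    for tl in (0,.35):
      for z in (.01,.25):
        q=bot.inverse_kinematics([*p,z],toolrot(yaw,tl,fl).as_rotvec()); print(nm,fl,tl,z,None if q is None else np.round(q,2))
q=bot.inverse_kinematics
best=toolrot(1.307,0,False)
E
```

```text
pile False 0 0.01 [ 0.07  0.42  1.72  0.    1.01 -2.8 ]
pile False 0 0.25 [ 0.07  0.15  1.53  0.    1.46 -2.8 ]
pile False 0.35 0.01 [ 0.24  0.59  1.52 -0.32  1.23 -2.5 ]
pile False 0.35 0.25 [ 0.24  0.33  1.36 -0.31  1.62 -2.63]
pile True 0 0.01 [0.07 0.42 1.72 0.   1.01 0.34]
pile True 0 0.25 [0.07 0.15 1.53 0.   1.46 0.34]
pile True 0.35 0.01 [ 0.24  0.59  1.52 -0.32  1.23  0.64]
pile True 0.35 0.25 [ 0.24  0.33  1.36 -0.31  1.62  0.52]
tray False 0 0.01 None
tray False 0 0.25 None
tray False 0.35 0.01 [-0.29  0.51  1.63 -0.39  1.1  -2.75]
tray False 0.35 0.25 [-0.29  0.24  1.47 -0.34  1.5  -2.91]
tray True 0 0.01 [-0.48  0.41  1.73  0.    1.    0.  ]
tray True 0 0.25 [-0.48  0.14  1.54  0.    1.45  0.  ]
tray True 0.35 0.01 [-0.29  0.51  1.63 -0.39  1.1   0.39]
tray True 0.35 0.25 [-0.29  0.24  1.47 -0.34  1.5   0.23]
```

```bash
python3 - <<'E'
from h import *
from workcell import bot
for nm,p,yaw in(("wtray",[.5565,-.155,.22],1.086),("wpile",[.559,.161,.17],1.307)):
    bot.goto(p,toolrot(yaw,0,True).as_rotvec()); bot.hold(.15)
    d=bot.read_camera("wrist"); pickle.dump(d,open(f"pics/{nm}.pkl","wb")); cv2.imwrite(f"pics/{nm}.png",d["pixels"])
    print(bot.current_clock(),bot.current_ee_pos())
E
```

```text
2.3083 [ 0.55632995 -0.15569784  0.22000677]
3.725 [0.55950182 0.15990089 0.17024233]
```

View pics/wtray.png

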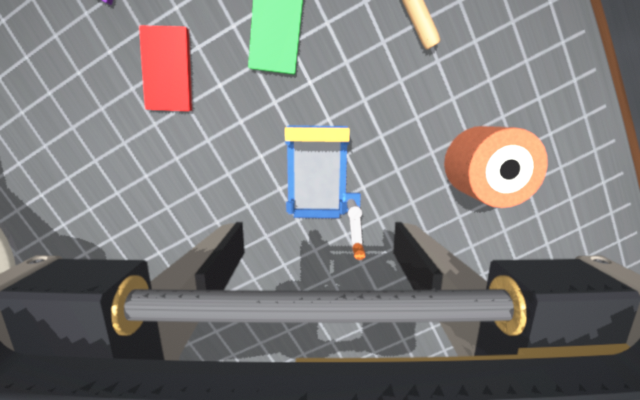

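View pics/wpile.png

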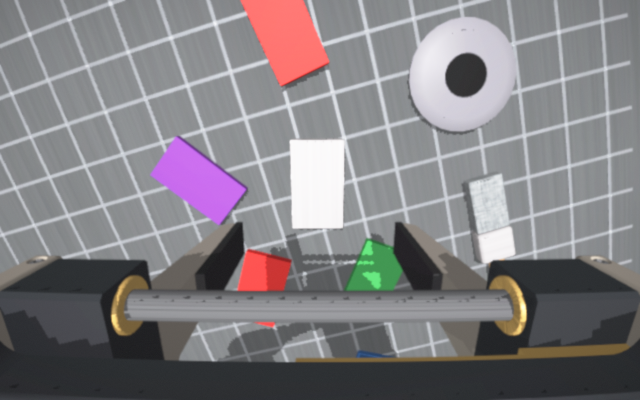

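The wrist picture shows the tray at (318,172) with the yellow lip at row 134 and the pin at (359,252). In the other one the white pile is at (317,184), clear of the fingers. I'll crop both closer.

```bash
python3 - <<'E'
import cv2
def crop(n,x,y,w,h,f,o):
    im=cv2.imread(n); cv2.imwrite(o,cv2.resize(im[y:y+h,x:x+w],None,fx=f,fy=f,interpolation=cv2.INTER_CUBIC))
crop("pics/wtray.png",275,115,100,150,4,"pics/c5.png")
crop("pics/wtray.png",278,118,85,50,9,"pics/c5a.png")
crop("pics/wtray.png",280,190,88,75,8,"pics/c5b.png")
crop("pics/wpile.png",280,130,75,105,5.5,"pics/c6.png")
E
```

```text
(no output)
```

View pics/c5a.png

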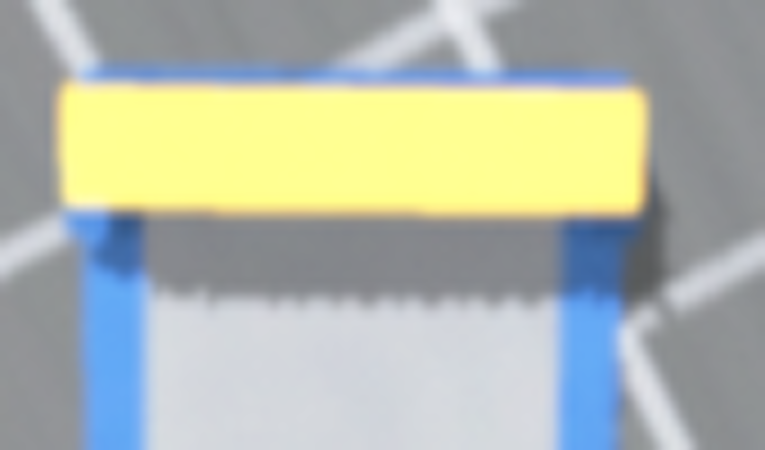

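View pics/c5b.png

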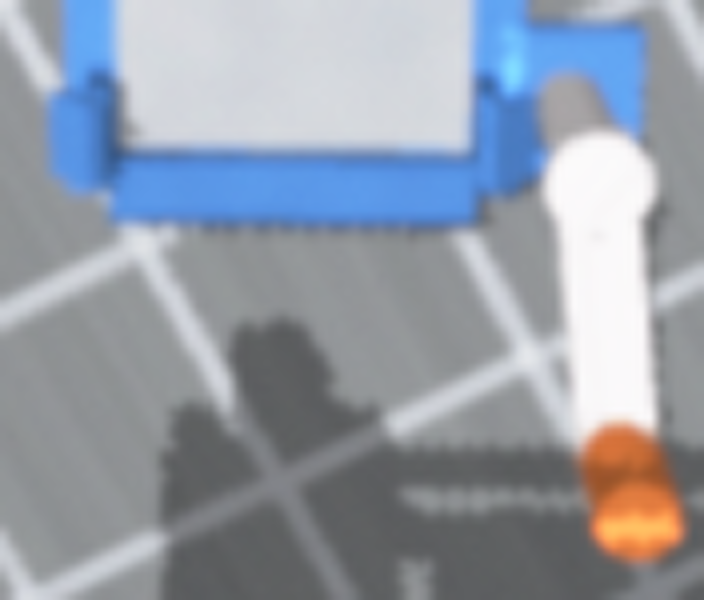

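View pics/c6.png

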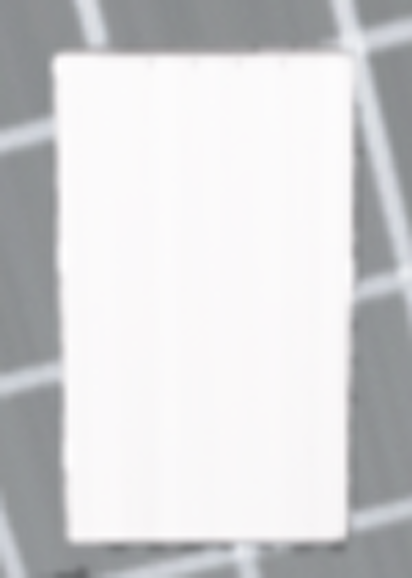

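```bash
python3 - <<'E'
from h import *
P=load("wpile");W=load("wtray")
c=[unc(p,5.5,280,130) for p in [(54,55),(353,53),(346,543),(70,543)]]
w=np.array([atz(P,u,.03) for u in c]); print(w.round(4),w.mean(0),np.linalg.norm(w-np.roll(w,1,0),axis=1))
# yaw: x axis = up in image
for a,b in((3,0),(2,1)): v=w[b]-w[a]; print("yaw",np.arctan2(v[1],v[0]))
for a,b in((1,0),(2,3)): v=w[b]-w[a]; print("yaw",np.arctan2(v[1],v[0])-np.pi/2)
A=lambda p:unc(p,9,278,118); B=lambda p:unc(p,8,280,190)
print("tray")
t=np.array([.5562,-.1547]);y=1.0859
R=np.array([[np.cos(y),np.sin(y)],[-np.sin(y),np.cos(y)]])
pts={"lipL":(A((65,208)),.046),"lipR":(A((643,217)),.046),"floorL":(A((146,400)),.006),"floorR":(A((560,400)),.006),"baseL":(A((86,430)),.006),"baseR":(A((620,430)),.006),
"sillL":(B((118,152)),.006),"sillR":(B((475,152)),.006),"baseL2":(B((64,40)),.006),"baseR2":(B((528,20)),.006),"sillTopL":(B((110,220)),.012),"sillTopR":(B((478,220)),.012),"pivot":(B((600,188)),.047),"pin":(B((640,525)),.069)}
for k,(u,z) in pts.items():
    X=atz(W,u,z); print(k,X[:2].round(4),(R@(X[:2]-t)*1e3).round(1))
E
```

```text
[[0.5437 0.2139 0.03  ]
 [0.5975 0.1996 0.03  ]
 [0.5726 0.1059 0.03  ]
 [0.5192 0.1205 0.03  ]] [0.55826521 0.15997356 0.03      ] [0.09656112 0.05567433 0.09693264 0.05540827]
yaw 1.313947796546199
yaw 1.3111793826263678
yaw 1.311141009070488
yaw 1.3044288529242607
tray
lipL [ 0.5437 -0.0987] [43.7 37.2]
lipR [ 0.6077 -0.1338] [ 42.5 -35.8]
floorL [ 0.5353 -0.1283] [13.7 30.8]
floorR [ 0.5878 -0.156 ] [ 13.6 -28.5]
baseL [ 0.5256 -0.128 ] [ 9.3 39.5]
baseR [ 0.5934 -0.1639] [  9.2 -37.2]
sillL [ 0.5055 -0.1834] [-49.1  31.5]
sillR [ 0.5584 -0.2114] [-49.2 -28.4]
baseL2 [ 0.507  -0.1623] [-29.7  40. ]
baseR2 [ 0.5765 -0.1952] [-26.4 -36.8]
sillTopL [ 0.4999 -0.1918] [-59.1  32.6]
sillTopR [ 0.554  -0.2204] [-59.2 -28.7]
pivot [ 0.5757 -0.2129] [-42.4 -44.4]
pin [ 0.559  -0.2546] [-87.1 -49. ]
```

```bash
python3 - <<'E'
from h import *
from workcell import bot
print(bot.current_ee_pos(),bot.current_clock(),bot.current_joint_vel(),bot.current_contact_force())
rv=toolrot(1.309,0,True).as_rotvec()
bot.line_to([.5585,.1604,.06],rv,max_speed=.12); print(bot.current_ee_pos())
bot.line_to([.5585,.1604,.002],rv,max_speed=.06); bot.hold(.2)
print(bot.current_ee_pos(),bot.current_contact_force(),bot.current_clock())
E
```

```text
[0.55950182 0.15990089 0.17024233] 3.725 [ 3.42064455e-03 -1.31343046e-03  2.59322459e-03  8.27134598e-05
  1.66308985e-03  8.35406691e-04] [ 0.05490687 -0.26751595 -0.78893604]
[0.55934124 0.16048775 0.06097668]
[0.55882018 0.16042708 0.00242164] [ 0.81610052 -0.06658096 -0.02868328] 6.1083
```

```bash
python3 - <<'E'
from h import *
from workcell import bot
bot.set_gripper(0.0,50); print(bot.current_opening()*92,bot.current_ee_pos(),bot.current_contact_force(),bot.current_clock())
rv=toolrot(1.309,0,True).as_rotvec()
bot.line_to([.5585,.1604,.09],rv,max_speed=.08); bot.hold(.25)
print(bot.current_ee_pos(),bot.current_contact_force(),bot.current_opening()*92,bot.current_clock())
for n in("side","wrist","scene"):
    d=bot.read_camera(n); pickle.dump(d,open(f"pics/{n}1.pkl","wb")); cv2.imwrite(f"pics/{n}1.png",d["pixels"])
a=cv2.imread("pics/side1.png")[190:310,240:400]
cv2.imwrite("pics/c7.png",cv2.resize(a,None,fx=5,fy=5,interpolation=cv2.INTER_CUBIC))
E
```

```text
55.293834821921784 [0.55845426 0.1603982  0.00198727] [ 0.3733672  -0.17701084 -0.68952144] 6.7417
[0.55824284 0.16035653 0.0895872 ] [ 0.81651859  0.16890393 -4.36010369] 55.377820406418124 8.2417
```

View pics/c7.png

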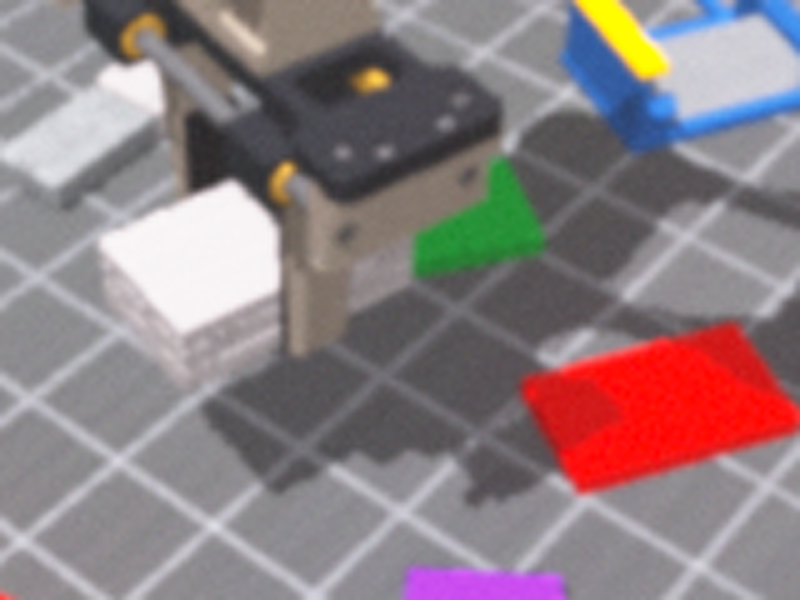

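View pics/wrist1.png

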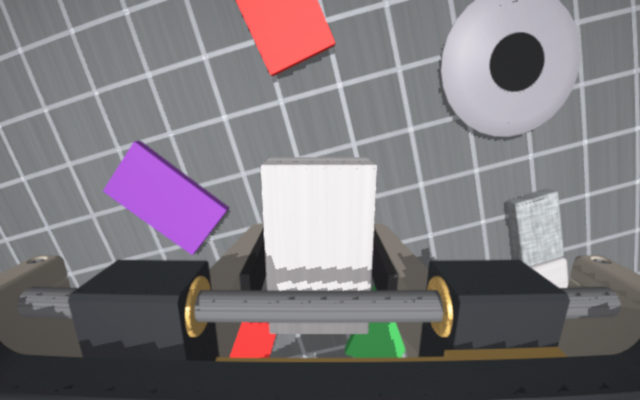

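```bash
python3 - <<'E'
import cv2
im=cv2.imread("pics/wrist1.png")[145:200,250:390];cv2.imwrite("pics/c8.png",cv2.resize(im,None,fx=5.5,fy=5.5,interpolation=cv2.INTER_CUBIC))
E
```

```text
(no output)
```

View pics/c8.png

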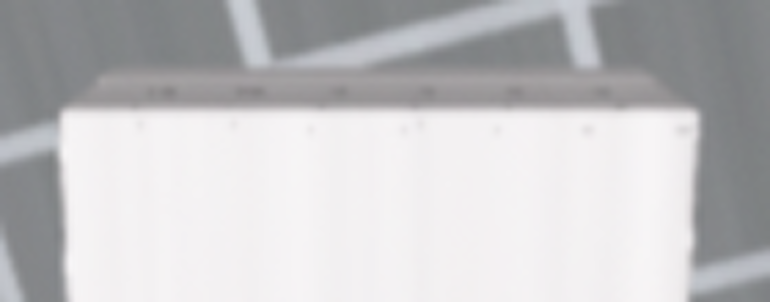

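```bash
python3 - <<'E'
from h import *
d=load("wrist1"); e=np.array([.55835,.16037,.0898]); y=1.309
R=np.array([[np.cos(y),np.sin(y)],[-np.sin(y),np.cos(y)]])
for u,z in(((62,107),.028),((697,107),.028),((102,70),-.002),((652,70),-.002)):
    X=atz(d,unc(u,5.5,250,145),e[2]+z); print((R@(X-e)[:2]*1e3).round(2))
E
```

```text
[47.91 27.47]
[ 47.89 -27.72]
[47.34 28.92]
[ 47.33 -28.66]
```

```bash
python3 - <<'E'
from h import *
W=load("wtray")
A=lambda p:unc(p,9,278,118); B=lambda p:unc(p,8,280,190)
obs=[]
def w(p,X): c,s=np.cos(p[2]),np.sin(p[2]); dx=X-p[:2]; return np.array([c*dx[0]+s*dx[1],-s*dx[0]+c*dx[1]])
P={k:atz(W,u,z)[:2] for k,(u,z) in {"lL":(A((65,208)),.046),"lR":(A((643,217)),.046),"fL":(A((146,400)),.006),"fR":(A((560,400)),.006),"bL":(A((86,430)),.006),"bR":(A((620,430)),.006),"sL":(B((118,152)),.006),"sR":(B((475,152)),.006),"bL2":(B((64,40)),.006),"bR2":(B((528,20)),.006)}.items()}
def f(p):
    q={k:w(p,X)*1e3 for k,X in P.items()}
    return [q["lL"][0]-42.5,q["lR"][0]-42.5,q["sL"][0]+50.5,q["sR"][0]+50.5,q["bL"][1]-38,q["bR"][1]+38,q["bL2"][1]-38,q["bR2"][1]+38]
r=least_squares(f,[.5562,-.1547,1.08],x_scale=[1e-3,1e-3,1e-2]);print(r.x,np.round(r.fun,2))
E
```

```text
[ 0.55554674 -0.15324444  1.07450314] [-0.18 -0.6   0.1   0.68  0.37 -0.38  0.4  -0.39]
```

```bash
cat >> h.py <<'E'
TR=np.array([.5556,-.1535,1.0760])
def tcp(Ax,Az,th,tr=TR,dy=0.,dx=-.0003):
    """A: nose bottom in tray frame x, z above bench (m)"""
    o=np.array([np.cos(tr[2]),np.sin(tr[2]),0]);l=np.array([-o[1],o[0],0]);k=np.array([0,0,1.])
    u=np.cos(th)*o-np.sin(th)*k; n=np.sin(th)*o+np.cos(th)*k
    A=np.r_[tr[:2],0]+Ax*o+Az*k+dy*l
    T=A-.048*u-dx*u+.002*n
    return T,toolrot(tr[2],th,True).as_rotvec()
E
python3 - <<'E'
from h import *
from workcell import bot
th=.33
p,r=tcp(-.010,.055,th); print(p)
q,_=tcp(-.010,.12,th)
bot.line_to([.5585,.1604,.17],max_speed=.15)
bot.goto(q,r); bot.line_to(p,r,max_speed=.1); bot.hold(.2)
print(bot.current_ee_pos()-p,(Ro.from_rotvec(bot.current_tool_rot())*Ro.from_rotvec(r).inv()).as_rotvec(),bot.current_contact_force(),bot.current_opening()*92,bot.current_clock())
for n in("side","wrist","scene"):
    d=bot.read_camera(n); pickle.dump(d,open(f"pics/{n}2.pkl","wb")); cv2.imwrite(f"pics/{n}2.png",d["pixels"])
def crop(n,x,y,w,h,f,o):
    im=cv2.imread(n); cv2.imwrite(o,cv2.resize(im[y:y+h,x:x+w],None,fx=f,fy=f,interpolation=cv2.INTER_CUBIC))
crop("pics/side2.png",330,110,110,120,5,"pics/c9.png")
crop("pics/scene2.png",220,110,110,110,5.4,"pics/c10.png")
E
```

```text
[ 0.52973093 -0.20144432  0.07234894]
[ 0.00064183 -0.00025635  0.00090244] [-6.66816060e-04 -1.59221120e-03 -6.78128671e-06] [-0.02240563 -0.08502332 -3.94834565] 55.97961256663789 11.425
```

View pics/c9.png

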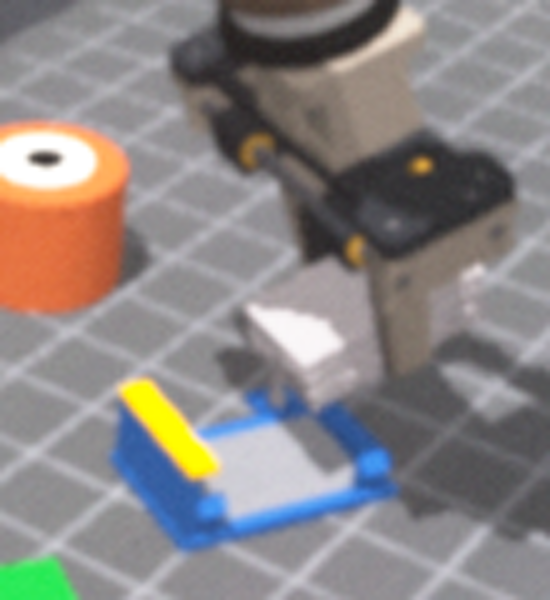

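View pics/c10.png

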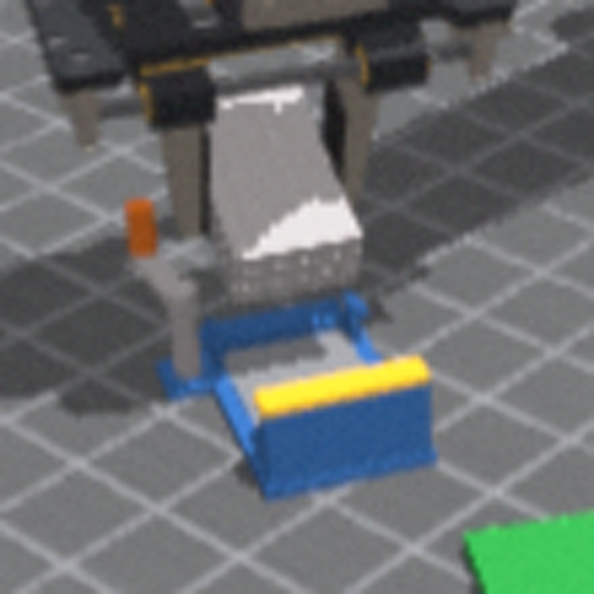

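View pics/wrist2.png

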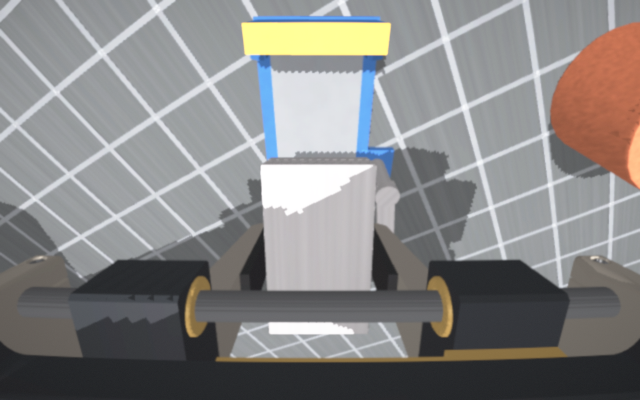

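```bash
python3 - <<'E'
import cv2
im=cv2.imread("pics/wrist2.png")[10:180,235:405];cv2.imwrite("pics/c11.png",cv2.resize(im,None,fx=4.5,fy=4.5,interpolation=cv2.INTER_CUBIC)[:600])
E
```

```text
(no output)
```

View pics/c11.png

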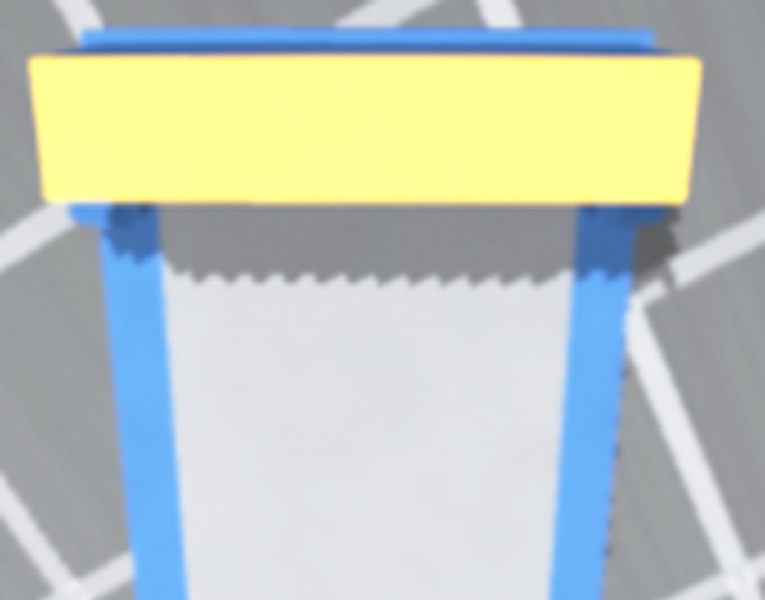

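```bash
python3 - <<'E'
from h import *
d=load("wrist2"); C=lambda p:unc(p,4.5,235,10); t=TR
R=np.array([[np.cos(t[2]),np.sin(t[2])],[-np.sin(t[2]),np.cos(t[2])]])
for k,u,z in(("lipL",(43,201),.046),("lipR",(688,204),.046),("lipL",(43,201),.042),("bL",(107,280),.006),("bL",(137,580),.006),("bR",(627,380),.006),("bR",(605,580),.006),("fL",(160,250),.006),("fL",(187,590),.006),("fR",(577,250),.006),("fR",(551,590),.006)):
    print(k,(R@(atz(d,C(u),z)[:2]-t[:2])*1e3).round(1))
E
```

```text
lipL [43.2 36.9]
lipR [ 42.9 -36.1]
lipL [42.7 37.8]
bL [27.1 38.1]
bL [-19.2  38.1]
bR [ 12.7 -38.5]
bR [-19.3 -38. ]
fL [31.1 30. ]
fL [-21.   30.1]
fR [ 31.1 -29.5]
fR [-21.1 -29.3]
```

```bash
cat > ins.py <<'E'
from h import *
from workcell import bot
def rep(k,p,r):
    f=bot.current_contact_force(); print(k,((bot.current_ee_pos()-p)*1e3).round(1),f.round(1),round(bot.current_opening()*92,1),round(bot.current_clock(),2)); return f
E
python3 - <<'E'
from ins import *
th=.33;s,c=np.sin(th),np.cos(th)
Ax0,Az0=.0495-.03*s,.0075
steps=[("fwd",.0284,.055,.08),("down",Ax0-.012*c,Az0+.012*s+.001,.06),("in1",Ax0-.006*c,Az0+.006*s,.04),("in2",Ax0,Az0,.03)]
for k,a,z,v in steps:
    p,r=tcp(a,z,th); bot.line_to(p,r,max_speed=v); bot.hold(.1)
    f=rep(k,p,r)
    if np.linalg.norm(f-[0,0,-4.2])>12: print("STOP");break
for n in("side","scene"):
    d=bot.read_camera(n); pickle.dump(d,open(f"pics/{n}3.pkl","wb")); cv2.imwrite(f"pics/{n}3.png",d["pixels"])
a=cv2.resize(cv2.imread("pics/side3.png")[120:230,335:435],None,fx=4,fy=4,interpolation=cv2.INTER_CUBIC)
b=cv2.resize(cv2.imread("pics/scene3.png")[110:220,230:330],None,fx=4,fy=4,interpolation=cv2.INTER_CUBIC)
cv2.imwrite("pics/c12.png",np.hstack([a,b]))
E
```

```text
fwd [-0.1 -0.2 -0. ] [-0.3  0.  -4.6] 55.8 12.31
down [ 0.5 -0.2  0.6] [ 0.5  0.3 -3.8] 55.7 13.27
in1 [0.  0.1 0. ] [ 0.3 -0.4 -5.1] 55.6 13.68
in2 [-0. -0. -0.] [ 0.7 -0.5 -4.1] 55.5 14.12
```

View pics/c12.png

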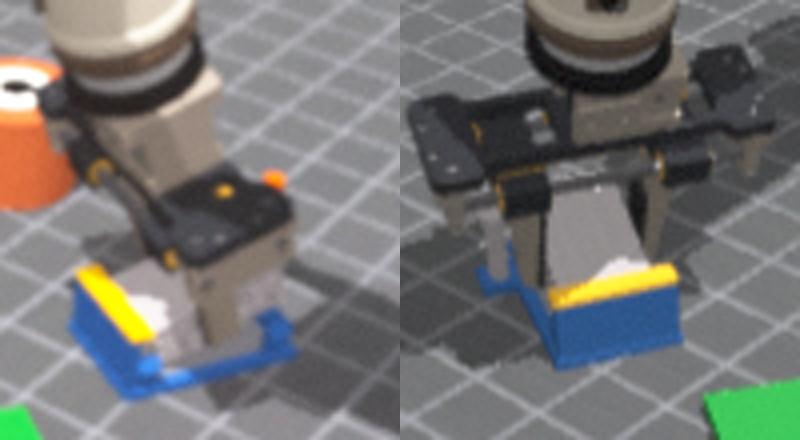

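The nose is under the lip and there is no contact force. Now I rotate it down.

```bash
python3 - <<'E'
from ins import *
for th in (.26,.19,.13,.08,.04,.0):
    s=np.sin(th); a=min(.0495-.03*s,.0480); z=.0075 if th>.05 else .0070
    p,r=tcp(a,z,th); bot.line_to(p,r,max_speed=.04)
    f=rep(th,p,r)
    if np.linalg.norm(f-[0,0,-4.2])>15: print("STOP");break
bot.hold(.1)
p,r=tcp(.048,.0063,0); bot.line_to(p,r,max_speed=.01); bot.hold(.2); rep("low",p,r)
for n in("side","scene"):
    d=bot.read_camera(n); pickle.dump(d,open(f"pics/{n}4.pkl","wb")); cv2.imwrite(f"pics/{n}4.png",d["pixels"])
a=cv2.resize(cv2.imread("pics/side4.png")[120:230,335:435],None,fx=4,fy=4,interpolation=cv2.INTER_CUBIC)
b=cv2.resize(cv2.imread("pics/scene4.png")[110:220,230:330],None,fx=4,fy=4,interpolation=cv2.INTER_CUBIC)
cv2.imwrite("pics/c13.png",np.hstack([a,b]))
E
```

```text
0.26 [-0.4 -0.9  0.3] [ 0.3 -0.  -4.5] 55.8 14.47
0.19 [-0.4 -0.6  0.1] [-0.1  0.1 -4.5] 56.0 14.72
0.13 [-0.4 -0.3  0. ] [ 0.5  0.3 -4.5] 55.6 14.97
0.08 [-0.3 -0.2  0. ] [ 0.2 -0.5 -4.3] 55.3 15.22
0.04 [-0.3 -0.1 -0. ] [-0.3  0.7 -4.5] 55.7 15.47
0.0 [-0.3 -0.2 -0. ] [-0.8  0.1 -4.1] 55.6 15.72
low [0. 0. 0.] [-0.  -0.1 -4.1] 55.7 16.27
```

View pics/c13.png

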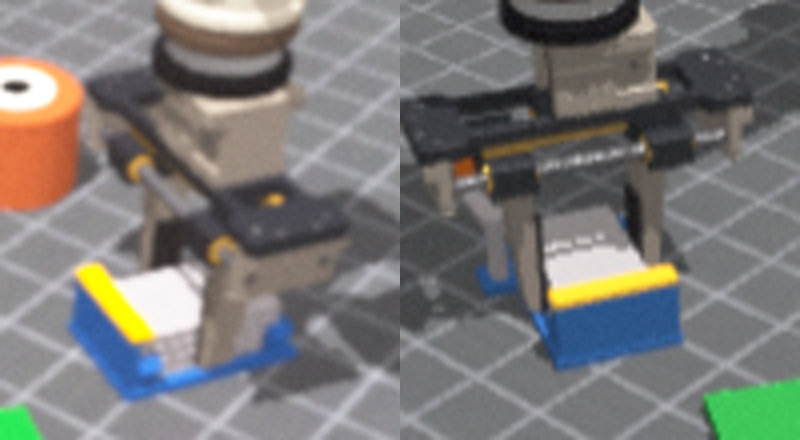

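```bash
python3 - <<'E'
from ins import *
for z in (.0058,.0053,.0048,.0043):
    p,r=tcp(.048,z,0); bot.line_to(p,r,max_speed=.01); bot.hold(.1); f=rep(z,p,r)
    if f[2]>-1.5: break
bot.set_gripper(.68,50); bot.hold(.2); rep("open",p,r)
p=p+[0,0,.13]; bot.set_gripper(.85); bot.line_to(p,r,max_speed=.12); bot.hold(.1); rep("up",p,r)
for n in("side","scene","wrist"):
    d=bot.read_camera(n); pickle.dump(d,open(f"pics/{n}5.pkl","wb")); cv2.imwrite(f"pics/{n}5.png",d["pixels"])
a=cv2.resize(cv2.imread("pics/side5.png")[150:230,335:425],None,fx=4.4,fy=4.4,interpolation=cv2.INTER_CUBIC)
b=cv2.resize(cv2.imread("pics/scene5.png")[135:215,230:320],None,fx=4.4,fy=4.4,interpolation=cv2.INTER_CUBIC)
cv2.imwrite("pics/c14.png",np.hstack([a,b]))
E
```

```text
0.0058 [ 0.1 -0.1  0.2] [ 0.4  0.9 -1. ] 55.8 16.73
open [ 0.1 -0.1  0.1] [ 0.2 -0.3  0.2] 62.3 17.24
up [-0.6  0.3 -1.1] [-0.1  0.2  0.2] 78.2 19.0
```

View pics/c14.png

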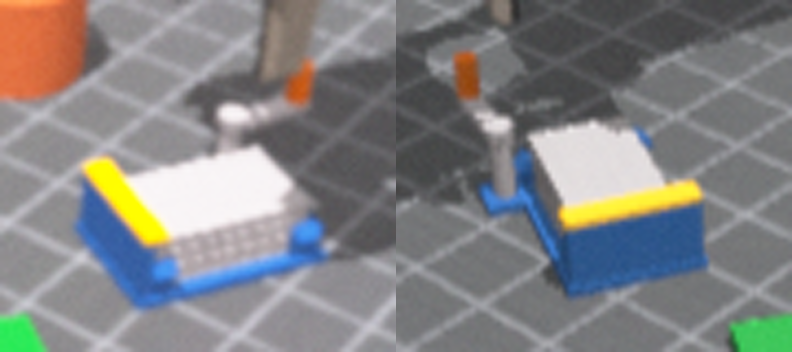

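View pics/wrist5.png

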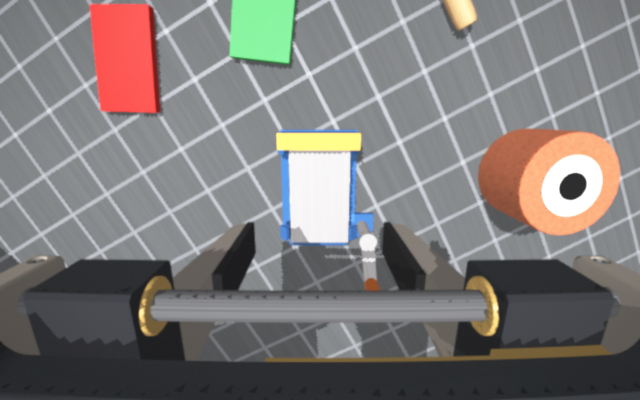

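```bash
python3 - <<'E'
import cv2
im=cv2.imread("pics/wrist5.png")[120:260,265:385];cv2.imwrite("pics/c15.png",cv2.resize(im,None,fx=4.2,fy=4.2,interpolation=cv2.INTER_CUBIC))
E
```

```text
(no output)
```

View pics/c15.png

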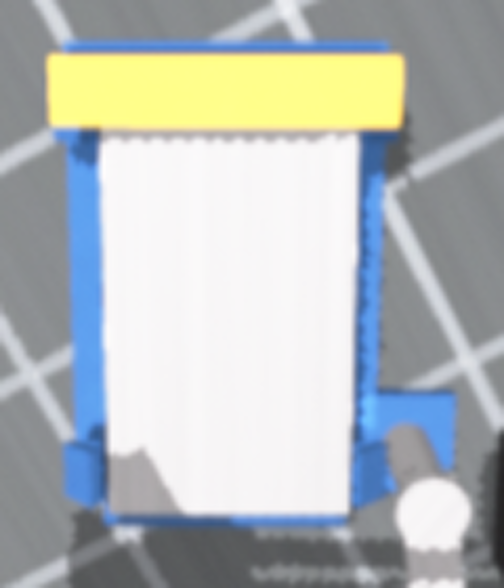

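```bash
python3 - <<'E'
from h import *
from workcell import bot
d=load("wrist5"); C=lambda p:unc(p,4.2,265,120); t=TR
R=np.array([[np.cos(t[2]),np.sin(t[2])],[-np.sin(t[2]),np.cos(t[2])]])
for k,u,z in(("tailL",(108,515),.036),("tailR",(350,517),.036),("L",(100,150),.036),("R",(359,150),.036),("lipL",(50,127),.046),("lipR",(402,130),.046),("hub",(433,512),.046)):
    print(k,(R@(atz(d,C(u),z)[:2]-t[:2])*1e3).round(1))
# pin plan
Wp=load("wtray"); X=atz(Wp,unc((640,525),8,280,190),.069); l=R@(X[:2]-t[:2])-[-.042,-.046]
a0=np.radians(225)-np.arctan2(l[1],l[0])%(2*np.pi); print("pin",l,np.linalg.norm(l),a0)
for a in np.linspace(.6,2.45,6):
    phi=np.radians(225)-a; pl=np.array([-.042,-.046])+.046*np.array([np.cos(phi),np.sin(phi)])
    pw=R.T@pl+t[:2]; 
    for fl in(False,True):
        q=bot.inverse_kinematics([*pw,.052],toolrot(t[2]+phi,0,fl).as_rotvec()); print(round(a,2),pl.round(3),fl,None if q is None else np.round(q,2))
E
```

```text
tailL [-47.8  27.7]
tailR [-48.3 -28.6]
L [37.  27.4]
R [ 36.9 -28.5]
lipL [42.9 36.6]
lipR [ 42.3 -36.2]
hub [-42.8 -46.1]
pin [-0.04539056 -0.00498526] 0.04566350054618052 0.6760063259883049
0.6 [-0.087 -0.054] False [-0.62  0.43  1.6  -0.    1.11 -0.31]
0.6 [-0.087 -0.054] True [-0.62  0.43  1.6   0.    1.11  2.83]
0.97 [-0.087 -0.038] False [-0.63  0.4   1.65 -0.    1.1   0.05]
0.97 [-0.087 -0.038] True None
1.34 [-0.081 -0.022] False [-0.62  0.36  1.7  -0.    1.08  0.43]
1.34 [-0.081 -0.022] True [-0.62  0.36  1.7  -0.    1.08 -2.71]
1.71 [-0.07  -0.009] False [-0.6   0.34  1.73 -0.    1.08  0.82]
1.71 [-0.07  -0.009] True [-0.6   0.34  1.73 -0.    1.08 -2.32]
2.08 [-0.055 -0.002] False [-0.58  0.32  1.75 -0.    1.07  1.21]
2.08 [-0.055 -0.002] True [-0.58  0.32  1.75 -0.    1.07 -1.93]
2.45 [-0.038 -0.   ] False [-0.55  0.32  1.74 -0.    1.07  1.61]
2.45 [-0.038 -0.   ] True [-0.55  0.32  1.74 -0.    1.07 -1.53]
```

```bash
cat >> h.py <<'E'
def pinpose(a,z,dr=0):
    t=TR; R=np.array([[np.cos(t[2]),np.sin(t[2])],[-np.sin(t[2]),np.cos(t[2])]])
    phi=np.radians(225)-a; pl=np.array([-.042,-.046])+(.046+dr)*np.array([np.cos(phi),np.sin(phi)])
    return np.r_[R.T@pl+t[:2],z],toolrot(t[2]+phi,0,False).as_rotvec()
E
python3 - <<'E'
from ins import *
p,r=pinpose(.676,.12)
bot.set_gripper(.40,5); bot.goto(p,r); bot.hold(.15); rep("above",p,r)
d=bot.read_camera("wrist"); cv2.imwrite("pics/wrist6.png",d["pixels"])
E
```

```text
above [0.3 1.1 0.3] [-0.2 -0.8 -0.2] 36.9 20.54
```

View pics/wrist6.png

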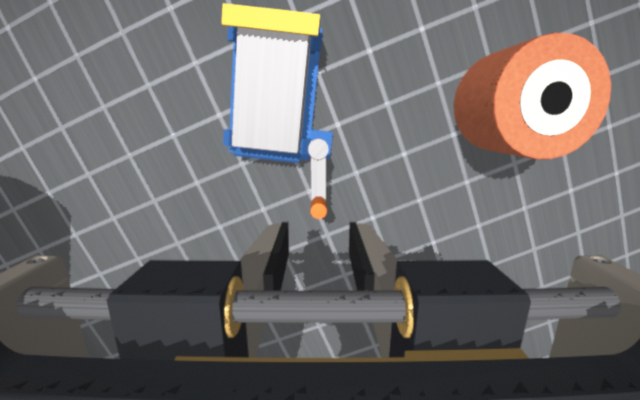

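The pin at (319,208) and the hub at (318,149) line up with the finger centre line, so the tool can go straight down around the pin.

```bash
python3 - <<'E'
from ins import *
p,r=pinpose(.676,.052); bot.line_to(p,r,max_speed=.08); f=rep("down",p,r)
if abs(f[2])<4:
    bot.set_gripper(.20,5); rep("close",p,r)
    for a in np.append(np.arange(.8,2.30,.15),[2.33,2.38]):
        p,r=pinpose(a,.052); bot.line_to(p,r,max_speed=.06); f=rep(round(a,2),p,r)
        if np.linalg.norm(f)>12: print("STOP");break
for n in("side","scene"):
    d=bot.read_camera(n); pickle.dump(d,open(f"pics/{n}7.pkl","wb")); cv2.imwrite(f"pics/{n}7.png",d["pixels"])
a=cv2.resize(cv2.imread("pics/side7.png")[140:230,335:425],None,fx=4.4,fy=4.4,interpolation=cv2.INTER_CUBIC)
b=cv2.resize(cv2.imread("pics/scene7.png")[125:215,230:320],None,fx=4.4,fy=4.4,interpolation=cv2.INTER_CUBIC)
cv2.imwrite("pics/c16.png",np.hstack([a,b]))
E
```

```text
down [ 0.5 -0.3  0.7] [ 0.3 -0.5  0. ] 36.9 21.59
close [ 0.  -0.   0.1] [-0.3 -0.  -1. ] 18.4 22.05
0.8 [-0.   0.   0.1] [-0.3  0.1  0.2] 18.1 22.32
0.95 [ 0.1 -0.   0.1] [-0.1  0.2 -0.5] 18.5 22.62
1.1 [ 0.1 -0.   0. ] [ 0.3  0.2 -0.8] 18.4 22.93
1.25 [ 0.1 -0.1  0. ] [0.3 0.  0.6] 18.4 23.23
1.4 [ 0.1 -0.  -0. ] [ 1.1 -0.5 -0.2] 18.4 23.52
1.55 [ 0.1 -0.1  0. ] [-0.4 -0.2  0. ] 18.3 23.82
1.7 [ 0.2 -0.1 -0. ] [-0.4  0.3  0.3] 18.2 24.12
1.85 [ 0.1 -0.1  0. ] [-0.1 -0.2 -0.1] 18.3 24.43
2.0 [ 0.1 -0.1  0. ] [ 0.4 -0.3  0. ] 18.4 24.73
2.15 [ 0.1 -0.2  0. ] [-0.9  0.8 -0. ] 18.2 25.02
2.33 [ 0.1 -0.2  0. ] [ 0.9 -0.6  0. ] 18.8 25.36
2.38 [-0.  -0.2 -0. ] [-0.1 -0.5 -0.1] 18.7 25.61
```

View pics/c16.png

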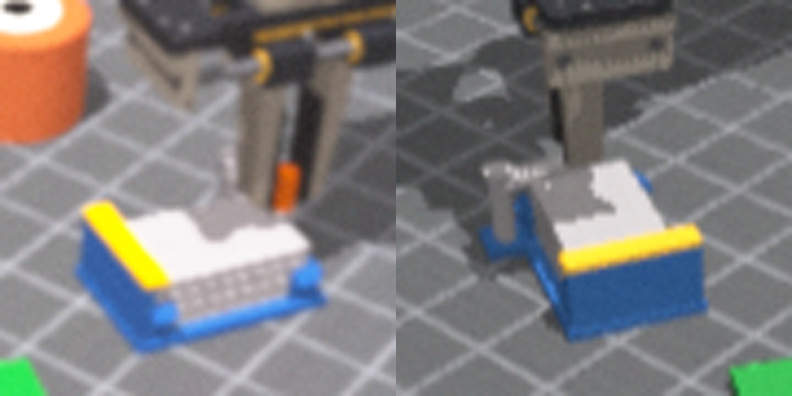

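```bash
python3 - <<'E'
from ins import *
d=load("side7");t=TR
R=np.array([[np.cos(t[2]),np.sin(t[2])],[-np.sin(t[2]),np.cos(t[2])]])
print((R@(atz(d,unc((287,205),4.4,335,140),.046)[:2]-t[:2])*1e3).round(1), (R@(atz(d,unc((290,168),4.4,335,140),.069)[:2]-t[:2])*1e3).round(1))
p=bot.current_ee_pos();print(p,(R@(p[:2]-t[:2])*1e3).round(1))
x=bot.read_camera("wrist");cv2.imwrite("pics/wrist8.png",x["pixels"])
E
```

```text
[-47.3   2.1] [-46.8  -0.1]
[ 0.5361932  -0.1897293   0.05201116] [-41.1  -0.1]
```

View pics/wrist8.png

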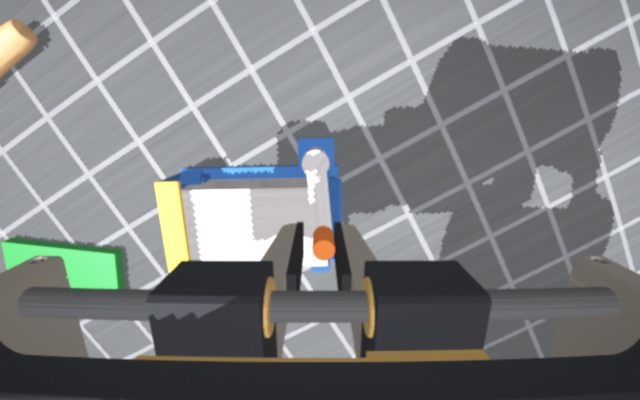

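The catch is over the pile. The pin lags about 3 mm inside the jaws, so I'll push on to the stop, watching the force.

```bash
python3 - <<'E'
from ins import *
for a in (2.41,2.44,2.47,2.50):
    p,r=pinpose(a,.052); bot.line_to(p,r,max_speed=.03); bot.hold(.1); f=rep(a,p,r)
    if np.linalg.norm(f[:2])>4: break
# back off to centre, open, lift
p,r=pinpose(a-.07,.052); bot.line_to(p,r,max_speed=.03)
bot.set_gripper(.38); rep("open",p,r)
p[2]=.13; bot.line_to(p,r,max_speed=.1)
q,r=tcp(.048,.15,0); bot.goto(q,r); bot.hold(.3); rep("clear",q,r)
for n in("side","scene","wrist"):
    d=bot.read_camera(n); pickle.dump(d,open(f"pics/{n}9.pkl","wb")); cv2.imwrite(f"pics/{n}9.png",d["pixels"])
a=cv2.resize(cv2.imread("pics/side9.png")[140:230,335:425],None,fx=4.4,fy=4.4,interpolation=cv2.INTER_CUBIC)
b=cv2.resize(cv2.imread("pics/scene9.png")[125:215,230:320],None,fx=4.4,fy=4.4,interpolation=cv2.INTER_CUBIC)
cv2.imwrite("pics/c17.png",np.hstack([a,b]))
w=cv2.imread("pics/wrist9.png")[110:260,255:395]; cv2.imwrite("pics/c18.png",cv2.resize(w,None,fx=4,fy=4,interpolation=cv2.INTER_CUBIC))
E
```

```text
2.41 [-0.  -0.1  0. ] [ 0.6 -0.3 -0.1] 18.5 26.11
2.44 [-0.   0.1  0. ] [ 0.6 -0.5 -0.7] 18.4 26.46
2.47 [-0.2 -0.4 -0. ] [-2.6 -3.2 -0. ] 18.3 26.81
open [ 0.   0.1 -0. ] [ 0.2 -0.4  0.2] 35.0 27.5
clear [-0.  -0.1 -0. ] [-0.4  0.1  0.5] 34.9 30.11
```

View pics/c17.png

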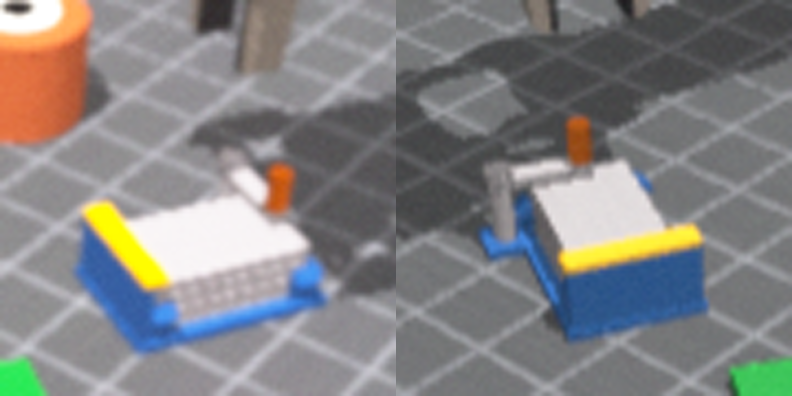

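View pics/c18.png

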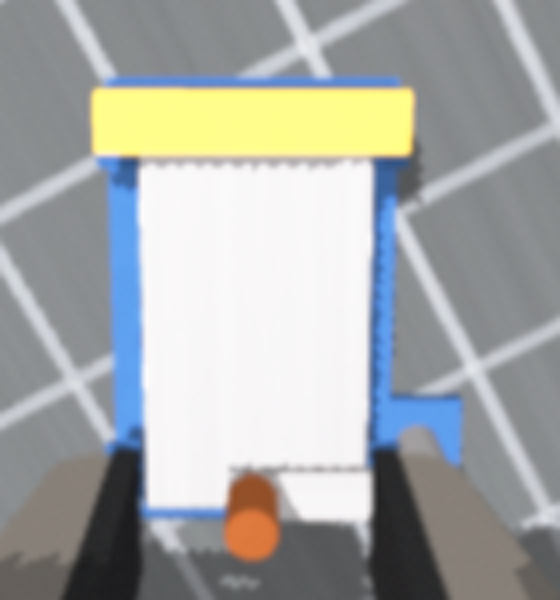

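The catch arm lies straight across the sill end at its stop. The pile is flat under the lip and the robot is clear, so I'm handing in.

```bash
python3 - <<'E'
from h import *
from workcell import bot
d=load("wrist9");t=TR
R=np.array([[np.cos(t[2]),np.sin(t[2])],[-np.sin(t[2]),np.cos(t[2])]])
print((R@(atz(d,unc((251,540),4,255,110),.069)[:2]-t[:2])*1e3).round(1))
for u in ((145,512),(140,175),(373,175)): print((R@(atz(d,unc(u,4,255,110),.036)[:2]-t[:2])*1e3).round(1))
bot.job_done(); print(bot.current_clock())
E
```

```text
[-42.3   0.6]
[-49.1  27.9]
[37.  27.1]
[ 37.  -28.5]
the job is handed in; nothing more can be done
the job is handed in; nothing more can be done
```

The three grey plates are in the blue tray under the yellow lip, and the orange-pinned catch is swung over them to its hard stop. I handed the job in at about 30 s of the 61 s allowed; no verdict is reported.

- **Lift:** I picked up the pile in one grip. The wrist force of about 4.4 N matched the weight of three plates.
- **Placing:** I tilted the pile 0.33 rad with the lip end low, slid it under the lip without contact, then rotated it flat and released it on the tray floor.
- **Pile position:** By the wrist camera the pile is centred to about 1 mm along and 0.7 mm across, within the 4.5 mm limit. It looks flat in both the side and scene pictures.
- **Catch:** I pushed the pin until about 4 N showed it had reached the stop. The pin measured at (-42.3, 0.6) mm in the tray frame, against (-42, 0) when fully closed.
- **Clear of everything:** The robot ended above the tray, touching nothing. No unexpected contact force showed, and I never worked near the drum, disc, brush or look-alikes.

**Disagreements:** The scene and side cameras put the tray about 1.5 mm and 0.01 rad away from the wrist camera's reading. I used the wrist value, which was confirmed to about 0.5 mm with the pile in hand. The last reading of the pile's sill edge was about 1 mm further out than the one before it, which is within measuring error.

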